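# Draw out the parts trough and hang it on its notched stand

## Task

The T-handled parts trough is stowed under the low bench shelf: draw it out, stand it upright on the open bench with its T-bar clear of the shelf, and let go of it. Then take it again and hang it up by its T-bar in the two notches of the stand, either way round: lower it gently, let the bar settle in both notches before you let go, and leave it hanging at rest. Leave the other things on the bench where they are.

Things in the scene. Friction and masses are not known exactly. Their poses are not given: they have to be found in the camera images.
- trough: Bare-metal parts trough, empty, about 0.35 kg. Origin under the centre of its open box, on the underside; x points from the stub handle to the strap, y along the T-bar, z up. Box 90 (x) by 56 (y) by 45 mm high, walls 4 mm, with the stub handle on its front wall and a strap rising from its rear wall to the T-bar. Its weight lies about 26 mm to the handle side of the bar: let go, it swings.
- trough_bar (a point): Centre of the round T-bar (12 mm thick, 144 mm long), 135 mm above the underside, at trough x = +22 mm; axes as the trough. The bar passes through a flat upright strap, 14 mm thick (x), 28 mm wide (y), from 75 to 141 mm height, flush outside the bar by 1 mm. Fingers closing along x on the strap hold the trough level.
- trough_handle (a point): On the stub handle's centre line, 15 mm from its free end, 36 mm above the underside. The handle is 14 mm wide (y), 16 mm high and runs level along x from the box to x = -112 mm. Lifted by it the trough droops; it may be slid along the bench.
- shelf: Low plywood shelf, fixed. Origin on the bench under its centre; its open front, from which the trough's handle sticks out, faces its -x. Board 130 (x) by 250 (y) mm, underside 175 mm and top 193 mm up; on four 18 mm square legs at x = -56, +56 and y = -116, +116 mm. It covers the strap and T-bar of the stowed trough.
- stand: Grey steel stand, fixed. Origin on the bench under its centre; y runs from post to post. Base plate 130 (x) by 180 (y) by 12 mm. Two slim posts at y = -55 and +55 mm, 10 mm thick in y, 100 mm clear between them, each topped with a 90 degree V notch open upward, 37 mm wide at its mouth, tips 186 to 190 mm up. Nothing between or above the posts.
- stand_seat (a point): midway between the notches, where the middle of the T-bar comes to rest: 175 mm above the bench; axes as the stand, y along the seated bar
- can: bystander: open steel coffee can of hex bolts, 100 mm across, 85 mm high; origin under its centre
- socket: bystander: chrome socket standing on end, 30 mm across, 38 mm high; origin under its centre
- driver: bystander: red-handled screwdriver lying on the bench beside the grey metal box, along its x
- nut1: bystander: brass wing nut, 45 mm across its wings, 21 mm high; origin under its centre
- nut2: bystander: brass wing nut, 45 mm across its wings, 21 mm high; origin under its centre
- nut3: bystander: brass wing nut, 45 mm across its wings, 21 mm high; origin under its centre
Not all that is in view belongs to the job. Leave any blue or yellow look-alike of the stand alone.

How it is judged:
On the way, in this order (a step that is already met when the one before it is completed fails the run):
1. the trough stands upright on the bench, its T-bar clear of the shelf (110 mm or more from the shelf's centre, seen from above), and the fingers have let go of it (height (world z) of trough below 0.006 m and angle between trough's own z axis and vertical below 0.08 rad and horizontal distance between trough_bar and shelf above 0.11 m and contact force between the fingers and trough below 0.05 N and linear speed of trough below 0.02 m/s), for 0.2 s.
2. the T-bar lies in both notches and the stand bears on it while the fingers still hold the trough (x of trough_bar in the frame of stand_seat between -0.008 and 0.008 m and y of trough_bar in the frame of stand_seat between -0.011 and 0.011 m and z of trough_bar in the frame of stand_seat between -0.006 and 0.006 m and angle between the y axis of trough and the y axis of stand, either way round below 0.12 rad and contact force between trough and stand above 0.3 N and contact force between the fingers and trough above 0.3 N), for 0.15 s.
At the end, for the whole second after the job is handed in: The trough hangs on the stand by its T-bar, either way round: the middle of the bar within 8 mm (across the notches), 11 mm (along the bar) and 6 mm (height) of the seat, the bar in line with the stand's y within 0.12 rad, the trough tilted less than 0.6 rad, at rest and released (x of trough_bar in the frame of stand_seat between -0.008 and 0.008 m and y of trough_bar in the frame of stand_seat between -0.011 and 0.011 m and z of trough_bar in the frame of stand_seat between -0.006 and 0.006 m and angle between the y axis of trough and the y axis of stand, either way round below 0.12 rad and angle between trough's own z axis and vertical below 0.6 rad and contact force between trough and stand above 1 N and linear speed of trough below 0.03 m/s and angular speed of trough below 0.3 rad/s); the robot touches nothing.
It fails at once if the trough is slammed on to the stand (contact force over 40 N) (contact force between trough and stand above 40 N).
It fails at once if a bystander (can, socket, screwdriver or a wing nut) is moved by more than 30 mm (distance of any of nut1, nut2, nut3, can, socket, driver from where it was at the start of the episode above 0.03 m).
It also fails if it takes over 72 s, if anything falls off the work surface, if the arm or the gripper's body presses on something with over 40 N, if the wrist force passes 120 N, or if a joint passes its speed limit or range.

## Robot

A 6-joint arm with a two-finger parallel gripper is mounted at the origin on the work surface. World frame = base frame: x ahead of the robot, y to its left, z up, the work surface at z = 0. Lengths are in m, angles in rad, forces in N, time in s.
With the tool pointing down it reaches from about 0.375 to 0.9 m from the base axis. Payload 3.1 kg.
Tool frame: the origin (TCP) lies between the finger pads; the fingertips stand manip.finger_overhang ahead of it and the grasp point (between the pads) lies 5 mm behind it (manip.finger_overhang is the distance from the TCP to the fingertips, in m); z points along the fingers, y is the line along which they close (so a half turn about z gives the same grasp; the last joint's range is limited). The gripper opens to 85 mm and grips with 20 to 120 N. Pads are 22 mm wide; open, the fingers measure 114 mm over their backs; the gripper's body (76 mm by 85 mm) begins 54 mm behind the grasp point. The pads swing forward as they close: fully open they stand 13 mm farther back than shut.
Start: joints at [1.153, 0.527, 1.433, -0, 1.181, -0.178], TCP at [0.148, 0.607, 0.223] pointing down, gripper open.
Joint ranges: [-3.08, 3.08], [-0.75, 2.2], [0.22, 2.44], [-1.43, 4.57], [0, 2.65], [-2.85, 2.85]. Speed limits (rad/s): [2.79, 2.79, 3.14, 3.14, 3.14, 3.14].

## Interface

Orientations are given as a unit quaternion [x, y, z, w].
In Python, from station import manip gives the robot as it stands.
- The arm moves only by the tool drive_tool, never from a script. Its argument "plan" is a list of rows, each a list of 7 numbers: the shift along the tool's x, y, z in m, then the turn, a rotation vector about the tool's x, y, z in degrees, then the opening, from -1 (shut) to 1 (fully open). In form: [[x, y, z, wx, wy, wz, gripper], ...]. A call has 1 to 10 rows; each row shifts and turns the commanded pose from where the row before left it, along the tool's axes as they then stand; what a row does not reach is not made up. A row lasts 1/10 s, in which the tool goes at most 50 mm and 8.59 degrees, less where a joint would pass 70% of its speed; a pose out of reach is approached as far as the arm can. A call is refused whole if a number of a shift passes 0.05 or a number of a turn 8.59, either way. A call with a gripper value outside its range is refused whole. The fingers move at their own pace and stop on an object; "newtons" is the grip in N (left out, the last holds). Time passes only in rows, so rows that do not move let the fingers close. It gives the time, the measured TCP pose, the force, the opening and the grip force at its end, in the units of the state.
- manip.sense(): the state, without advancing time (a new reading comes with each control period).
- manip.snapshot(name): name is "side" or "top" or "wrist"; returns a dict with "image" (400x640x3 uint8, red, green, blue), "z_map" (400x640 float32, m along the optical axis (not along the pixel's ray), 0 where there is no reading), "fov_y" (degrees; the focal length in pixels is half the picture's height over the tangent of half this angle, whatever the lens; pixels are square), "cx", "cy" (the principal point, pixels), "extrinsics" (4x4, takes a point from camera to world coordinates); the wrist camera has in their place "mount" (4x4, takes a point from camera to tool coordinates, whose origin is the TCP and whose axes are the flange's). Camera axes: x right, y up, looking along -z (the intrinsics and any distortion apply to the point x, -y, -z); pixel columns grow to the right and rows downward; lengths in m; the calibration is good to about 2 mm. The wrist camera is an equidistant fisheye: a pixel r from the principal point sees the ray r / f radians off the axis. A picture is of the moment at which its call begins: read the wrist's pose just before it.
- manip.sign_off(): hands the job in; it is judged then, once.
The state is a dict: "t": time; "q": joint angles; "qd": joint speeds; "tau": joint torques, N m; "tcp_pos": TCP position; "tool_rot": TCP orientation; "force": force on the tool from outside, world axes, zero at the start; "ft_torque": the same for the moment, N m; "finger_gap": opening from 0.0 (shut) to 1.0 (fully open); "gripper_force": force on a finger pad.
Only numpy, scipy, OpenCV 4.12 (cv2) and the standard library are available. Lean on these libraries where they do the work, as an engineer would, in place of code of your own. Each camera call takes 0.05 s, during which the arm holds its last target. There are 200 camera calls.

## Working session

There is one attempt and no reset: what is moved stays moved. The work goes in short steps, Python scripts to look and compute and a tool call to move; the robot and the scene stay as the last step left them, time stands still between calls to the robot, and variables do not carry over. Pictures are saved under pics/ and viewed, at most 10 in all, crops included, and the job is handed in when it is done.

Besides the shell and the picture viewer there is one more tool, called after "Request:" by a JSON object that holds its "name" and its "arguments", one argument or row to a line. drive_tool: Moves the arm, as the interface text tells. Its arguments: {"type":"object","properties":{"plan":{"type":"array"},"newtons":{"type":"number"}},"required":["plan"]}

```bash
ls; mkdir -p pics
cat > h.py <<'E'
import numpy as np, cv2
from station import manip
from scipy.spatial.transform import Rotation as R
def snap(n):
    s=manip.snapshot(n); return s
def cloud(s):
    h,w=s["z_map"].shape; f=h/2/np.tan(np.radians(s["fov_y"])/2)
    v,u=np.mgrid[:h,:w]; z=s["z_map"]
    p=np.stack([(u-s["cx"])/f*z,-(v-s["cy"])/f*z,-z,np.ones_like(z)],-1)
    P=(p@np.array(s["extrinsics"]).T)[...,:3]; P[z==0]=np.nan
    return P
E
python3 - <<'E'
from h import *
a=snap("top");b=snap("side")
np.savez("s0.npz",ti=a["image"],tc=cloud(a),si=b["image"],sc=cloud(b))
cv2.imwrite("pics/top0.png",a["image"][...,::-1]);cv2.imwrite("pics/side0.png",b["image"][...,::-1])
for s in(a,b): print({k:v for k,v in s.items() if k not in("image","z_map")})
print(manip.sense(),manip.finger_overhang)
E
```

```text
pics
{'fov_y': 47.49586898988748, 'cx': 314.67686176933233, 'cy': 201.0778947442016, 'extrinsics': array([[-0.03077681,  0.99775854, -0.0594195 ,  0.41899336],
       [-0.99939358, -0.02974964,  0.01809488, -0.07216637],
       [ 0.01628661,  0.05994037,  0.99806908,  1.77668326],
       [ 0.        ,  0.        ,  0.        ,  1.        ]])}
{'fov_y': 44.46654825997573, 'cx': 320.504306257508, 'cy': 198.81881314915222, 'extrinsics': array([[ 0.92938182,  0.23565858, -0.28410292,  0.08141585],
       [-0.36911455,  0.59745035, -0.71190416, -1.25105525],
       [ 0.00197106,  0.7664973 ,  0.6422445 ,  1.14753432],
       [ 0.        ,  0.        ,  0.        ,  1.        ]])}
{'t': 0.1, 'q': array([ 1.15246243e+00,  5.28397241e-01,  1.43376558e+00,  2.46670173e-05,
        1.18138823e+00, -1.78517898e-01]), 'qd': array([-1.98985118e-04, -1.52725221e-03, -3.29080040e-03,  1.36354809e-03,
        6.59900996e-04, -2.30391709e-05]), 'tau': array([-1.19872348e-04, -4.43304241e+01, -1.78584856e+01, -2.45002320e-04,
        3.93840834e-03,  8.57195744e-06]), 'tcp_pos': array([0.14815969, 0.60651647, 0.22251944]), 'tool_rot': array([ 1.19625469e-01,  9.92818608e-01, -9.32566098e-04, -2.98801848e-04]), 'force': array([-0.03914723, -0.73609671,  0.51775093]), 'ft_torque': array([-0.01454585, -0.02556397, -0.05915021]), 'gripper_force': 0.0, 'finger_gap': 0.9984527377088093} 0.014
```

View pics/top0.png

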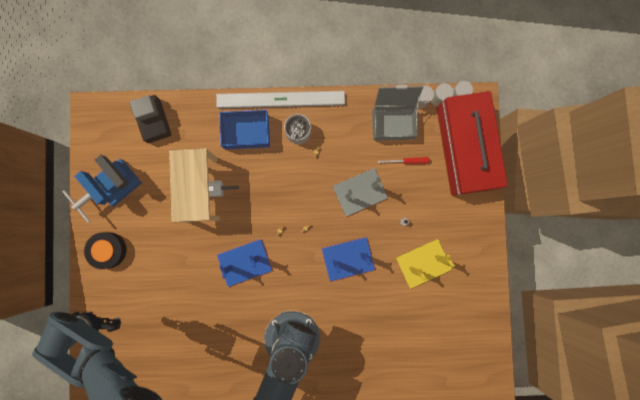

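View pics/side0.png

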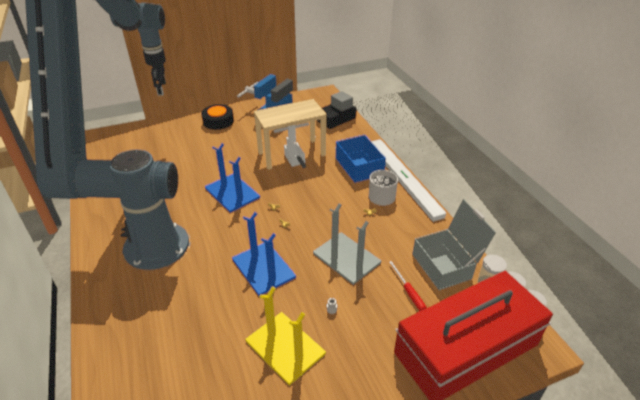

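The top view shows the shelf at px (190,185) with the trough's handle sticking out to the right at about (230,188). The stand candidates are grey (362,192), blue (245,263), blue (349,259) and yellow (425,264). The grey one fits "grey steel"; the blue and yellow ones are look-alikes. Next I'll measure and check a crop.

Run:
```python
from h import *
d=np.load("s0.npz")
ti,tc,si,sc=[d[k] for k in("ti","tc","si","sc")]
def rect(p):
    r=cv2.minAreaRect((p[:,:2]*1000).astype(np.float32)); return [np.round(x,1) for x in r], cv2.boxPoints(r).round(0).tolist()
# region points
def reg(c,x0,x1,y0,y1,z0,z1):
    with np.errstate(invalid='ignore'): return (c[...,0]>x0)&(c[...,0]<x1)&(c[...,1]>y0)&(c[...,1]<y1)&(c[...,2]>z0)&(c[...,2]<z1)
for (u,v) in[(190,185),(362,192),(215,188),(232,188),(298,128),(405,222),(318,153),(281,231),(306,229),(404,161)]:
    print((u,v),tc[v,u].round(3))
sh=tc[190,190]; st=tc[192,362]
for n,c in(("top",tc),("side",sc)):
    m=reg(c,sh[0]-.12,sh[0]+.12,sh[1]-.15,sh[1]+.15,.18,.21); print(n,"shelf",m.sum(),rect(c[m]),np.median(c[m][:,2]))
    m=reg(c,st[0]-.12,st[0]+.12,st[1]-.15,st[1]+.15,.006,.02); print(n,"base",m.sum(),rect(c[m]),np.median(c[m][:,2]))
    m=reg(c,st[0]-.12,st[0]+.12,st[1]-.15,st[1]+.15,.16,.2); q=c[m]; print(n,"tips",m.sum(),q[:,:].max(0) if len(q) else 0)
    if len(q)>3:
        _,l,cc=cv2.kmeans(q.astype(np.float32),2,None,(3,50,1e-5),5,cv2.KMEANS_PP_CENTERS); print(cc.round(4))
    m=reg(c,sh[0]-.08,sh[0]+.1,sh[1]-.25,sh[1]-.0,.02,.16); q=c[m]; print(n,"trough",m.sum(),rect(q) )
cv2.imwrite("pics/crop1.png",np.hstack([cv2.resize(ti[130:230,160:260],(400,400),interpolation=2),cv2.resize(ti[140:240,320:420],(400,400),interpolation=2)])[...,::-1])
```

```text
(190, 185) [0.582 0.331 0.196]
(362, 192) [ 0.553 -0.289  0.02 ]
(215, 188) [0.587 0.281 0.011]
(232, 188) [0.581 0.21  0.048]
(298, 128) [ 0.798 -0.049  0.08 ]
(405, 222) [ 0.432 -0.448  0.037]
(318, 153) [ 0.714 -0.123  0.002]
(281, 231) [0.412 0.03  0.015]
(306, 229) [ 0.417 -0.067  0.016]
(404, 161) [ 0.669 -0.456  0.027]
top shelf 2478 ([array([571.8, 336.4]), array([229. , 132.3]), np.float64(1.4)], [[456.0, 400.0], [459.0, 267.0], [688.0, 273.0], [685.0, 405.0]]) 0.19369721735452694
top base 1614 ([array([ 553.7, -288.7]), array([299.3, 239.1]), np.float64(89.8)], [[434.0, -438.0], [673.0, -439.0], [674.0, -139.0], [435.0, -139.0]]) 0.011789388613564156
top tips 84 [ 0.59615883 -0.21912561  0.19417655]
[[ 0.5748 -0.3305  0.1777]
 [ 0.5335 -0.229   0.1773]]
top trough 136 ([array([581.3, 243. ]), array([111.3,  57.2]), np.float64(88.7)], [[551.0, 188.0], [609.0, 187.0], [611.0, 298.0], [554.0, 299.0]])
side shelf 1180 ([array([572.1, 332.9]), array([228.6, 143.3]), np.float64(2.1)], [[455.0, 400.0], [461.0, 257.0], [689.0, 265.0], [684.0, 409.0]]) 0.19215123119204924
side base 1614 ([array([ 554. , -288.7]), array([234.7, 301.3]), np.float64(1.4)], [[433.0, -141.0], [440.0, -442.0], [675.0, -437.0], [668.0, -135.0]]) 0.012152052402228053
side tips 125 [ 0.59683594 -0.22023323  0.18696485]
[[ 0.5785 -0.3347  0.1747]
 [ 0.538  -0.2323  0.1739]]
side trough 421 ([array([564.3, 279. ]), array([157.5, 127.8]), np.float64(64.1)], [[472.0, 236.0], [587.0, 180.0], [656.0, 322.0], [541.0, 378.0]])
```

View pics/crop1.png

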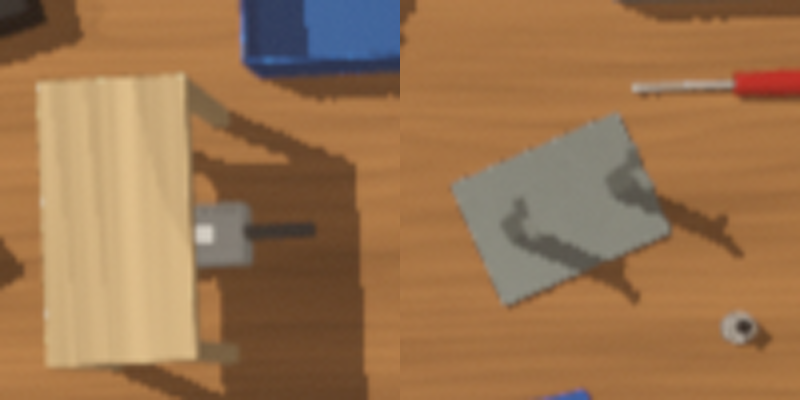

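The crops confirm two things: the bare-metal trough with its dark handle under the plywood shelf, and the grey plate with two posts, which is the stand. Next I'll refine the numbers.

```bash
cat >> h.py <<'E'
def rect(p):
    r=cv2.minAreaRect((p[:,:2]*1000).astype(np.float32)); return [np.round(x,1) for x in r], cv2.boxPoints(r).round(0).tolist()
def reg(c,x0,x1,y0,y1,z0,z1):
    with np.errstate(invalid='ignore'): return (c[...,0]>x0)&(c[...,0]<x1)&(c[...,1]>y0)&(c[...,1]<y1)&(c[...,2]>z0)&(c[...,2]<z1)
E
python3 - <<'E'
from h import *
d=np.load("s0.npz")
ti,tc,si,sc=[d[k] for k in("ti","tc","si","sc")]
hsv={"top":cv2.cvtColor(ti,cv2.COLOR_RGB2HSV),"side":cv2.cvtColor(si,cv2.COLOR_RGB2HSV)}
for n,c in(("top",tc),("side",sc)):
    m=reg(c,.4,.75,.2,.46,.183,.203); print(n,"shelf",m.sum(),rect(c[m]))
    m=reg(c,.4,.7,-.43,-.14,.003,.02)&(hsv[n][...,1]<60)
    k,l,s,_=cv2.connectedComponentsWithStats(m.astype(np.uint8)); j=1+s[1:,4].argmax(); print(n,"base",s[j,4],rect(c[l==j]))
    m=reg(c,.45,.66,-.4,-.15,.03,.2); q=c[m]
    _,l,cc=cv2.kmeans(q[:,:2].astype(np.float32),2,None,(3,50,1e-5),5,cv2.KMEANS_PP_CENTERS)
    for i in(0,1): 
        w=q[l[:,0]==i]; print("post",len(w),w.mean(0).round(3),w.min(0).round(3),w.max(0).round(3))
    m=reg(c,.52,.64,.15,.252,.03,.06); q=c[m]; print("handle",len(q),rect(q),q.mean(0).round(4))
    y=q[:,1]; print("fit x=a*y+b",np.polyfit(y,q[:,0],1), y.min(),y.max(), np.median(q[:,2]))
E
```

```text
top shelf 2688 ([array([582.8, 336.6]), array([250.4, 132.7]), np.float64(1.2)], [[456.0, 400.0], [459.0, 268.0], [709.0, 273.0], [707.0, 406.0]])
top base 1244 ([array([ 554.6, -281.3]), array([127.5, 178.5]), np.float64(21.9)], [[462.0, -222.0], [529.0, -388.0], [647.0, -340.0], [580.0, -175.0]])
post 64 [ 0.532 -0.228  0.147] [ 0.513 -0.239  0.037] [ 0.554 -0.219  0.191]
post 79 [ 0.574 -0.329  0.141] [ 0.553 -0.343  0.037] [ 0.596 -0.32   0.194]
handle 69 ([array([583.6, 219.2]), array([14. , 64.1]), np.float64(0.9)], [[576.0, 251.0], [577.0, 187.0], [591.0, 187.0], [590.0, 251.0]]) [0.5833 0.2183 0.0438]
fit x=a*y+b [-0.00189388  0.58371956] 0.18717840232049152 0.2512756664072009 0.04393501654253695
side shelf 1253 ([array([584.2, 333.4]), array([252.7, 143.3]), np.float64(2.1)], [[455.0, 400.0], [461.0, 257.0], [713.0, 266.0], [708.0, 410.0]])
side base 1556 ([array([ 556. , -283.1]), array([133. , 184.5]), np.float64(21.9)], [[460.0, -222.0], [529.0, -393.0], [652.0, -344.0], [583.0, -173.0]])
post 288 [ 0.576 -0.336  0.115] [ 0.555 -0.347  0.03 ] [ 0.597 -0.323  0.187]
post 275 [ 0.536 -0.234  0.112] [ 0.514 -0.243  0.03 ] [ 0.556 -0.22   0.187]
handle 69 ([array([585.3, 218.3]), array([51. , 66.8]), np.float64(0.5)], [[559.0, 251.0], [560.0, 185.0], [611.0, 185.0], [610.0, 252.0]]) [0.5851 0.223  0.0408]
fit x=a*y+b [0.00325182 0.5843523 ] 0.18481851704102548 0.25192164437744324 0.041523379110139036
```

Request:
{"name": "drive_tool", "arguments": {
  "plan": [
    [0, 0, -0.01, 0, 0, 8.45, 1],
    [0, 0, -0.01, 0, 0, 8.45, 1],
    [0, 0, -0.01, 0, 0, 8.45, 1],
    [0, 0, -0.01, 0, 0, 8.45, 1],
    [0, 0, -0.01, 0, 0, 8.45, 1],
    [0, 0, -0.01, 0, 0, 8.45, 1],
    [0, 0, -0.01, 0, 0, 8.45, 1],
    [0, 0, -0.01, 0, 0, 8.45, 1],
    [0, 0, 0, 0, 0, 8.45, 1],
    [0, 0, 0, 0, 0, 0, 1]
  ]
}}

```text
t: 1.1
tcp_pos: [0.1483, 0.6069, 0.3033]
tool_rot: [0.706, 0.708, -0.0, 0.0]
force: [-0.6, -0.7, -0.9]
finger_gap: 0.998
gripper_force: 0.0
```

Request:
{"name": "drive_tool", "arguments": {
  "plan": [
    [-0.027, 0.029, 0, 0, 0, 0, 1],
    [-0.027, 0.029, 0, 0, 0, 0, 1],
    [-0.027, 0.029, 0, 0, 0, 0, 1],
    [-0.027, 0.029, 0, 0, 0, 0, 1],
    [-0.027, 0.029, 0, 0, 0, 0, 1],
    [-0.027, 0.029, 0, 0, 0, 0, 1],
    [-0.027, 0.029, 0, 0, 0, 0, 1],
    [-0.027, 0.029, 0, 0, 0, 0, 1],
    [-0.027, 0.029, 0, 0, 0, 0, 1],
    [-0.027, 0.029, 0, 0, 0, 0, 1]
  ]
}}

```text
t: 2.1
tcp_pos: [0.44, 0.3367, 0.3029]
tool_rot: [0.705, 0.71, -0.001, -0.0]
force: [0.1, 0.8, 0.1]
finger_gap: 1.003
gripper_force: 0.0
```

Request:
{"name": "drive_tool", "arguments": {
  "plan": [
    [-0.027, 0.029, 0, 0, 0, 0, 1],
    [-0.027, 0.029, 0, 0, 0, 0, 1],
    [-0.027, 0.029, 0, 0, 0, 0, 1],
    [-0.027, 0.029, 0, 0, 0, 0, 1],
    [-0.025, 0.029, 0, 0, 0, 0, 1],
    [0, 0, 0, 0, 0, 0, 1],
    [0, 0, 0, 0, 0, 0, 1]
  ]
}}

```text
t: 2.8
tcp_pos: [0.5848, 0.2049, 0.3023]
tool_rot: [0.706, 0.709, -0.001, -0.001]
force: [0.1, 0.2, -0.4]
finger_gap: 0.999
gripper_force: 0.0
```

Request:
{"name": "drive_tool", "arguments": {
  "plan": [
    [-0.007, -0.001, 0.03, 0, 0, 0, 1],
    [0, 0, 0.035, 0, 0, 0, 1],
    [0, 0, 0.035, 0, 0, 0, 1],
    [0, 0, 0.035, 0, 0, 0, 1],
    [0, 0, 0.035, 0, 0, 0, 1],
    [0, 0, 0.03, 0, 0, 0, 1],
    [0, 0, 0.03, 0, 0, 0, 1],
    [0, 0, 0.025, 0, 0, 0, 1],
    [0, 0, 0.016, 0, 0, 0, 1],
    [0, 0, 0, 0, 0, 0, 1]
  ]
}}

```text
t: 3.8
tcp_pos: [0.5813, 0.1993, 0.0303]
tool_rot: [0.705, 0.709, -0.002, -0.002]
force: [0.5, -0.3, 0.2]
finger_gap: 1.0
gripper_force: 0.0
```

Request:
{"name": "drive_tool", "arguments": {
  "plan": [
    [0, 0, 0, 0, 0, 0, -1],
    [0, 0, 0, 0, 0, 0, -1],
    [0, 0, 0, 0, 0, 0, -1],
    [0, 0, 0, 0, 0, 0, -1],
    [0, 0, 0, 0, 0, 0, -1],
    [0, 0, 0, 0, 0, 0, -1],
    [0, 0, 0, 0, 0, 0, -1],
    [0, 0, 0, 0, 0, 0, -1]
  ],
  "newtons": 40
}}

```text
t: 4.6
tcp_pos: [0.5844, 0.1984, 0.0329]
tool_rot: [0.706, 0.708, 0.0, 0.0]
force: [0.4, -2.3, 3.8]
finger_gap: 0.141
gripper_force: 39.1
```

Request:
{"name": "drive_tool", "arguments": {
  "plan": [
    [-0.008, 0, 0, 0, 0, 0, -1],
    [-0.016, 0, 0, 0, 0, 0, -1],
    [-0.02, 0, 0, 0, 0, 0, -1],
    [-0.02, 0, 0, 0, 0, 0, -1],
    [-0.02, 0, 0, 0, 0, 0, -1],
    [-0.02, 0, 0, 0, 0, 0, -1],
    [-0.02, 0, 0, 0, 0, 0, -1],
    [-0.02, 0, 0, 0, 0, 0, -1],
    [-0.02, 0, 0, 0, 0, 0, -1],
    [-0.01, 0, 0, 0, 0, 0, -1]
  ]
}}

```text
t: 5.6
tcp_pos: [0.5839, 0.0229, 0.0321]
tool_rot: [0.707, 0.708, -0.0, -0.001]
force: [0.8, 2.7, 1.5]
finger_gap: 0.143
gripper_force: 39.0
```

Request:
{"name": "drive_tool", "arguments": {
  "plan": [
    [-0.006, 0, 0, 0, 0, 0, -1],
    [0, 0, 0, 0, 0, 0, -1],
    [0, 0, 0, 0, 0, 0, -1],
    [0, 0, 0, 0, 0, 0, 1],
    [0, 0, 0, 0, 0, 0, 1],
    [0, 0, 0, 0, 0, 0, 1],
    [0, 0, 0, 0, 0, 0, 1],
    [0, 0, 0, 0, 0, 0, 1],
    [0, 0, 0, 0, 0, 0, 1],
    [0, 0, 0, 0, 0, 0, 1]
  ]
}}

```text
t: 6.6
tcp_pos: [0.5846, 0.0188, 0.0324]
tool_rot: [0.706, 0.708, -0.0, -0.0]
force: [-0.1, 0.8, -0.0]
finger_gap: 0.996
gripper_force: 0.0
```

Run:
```python
from h import *
print({k:manip.sense()[k] for k in("t","tcp_pos","finger_gap","gripper_force")})
a=snap("top");b=snap("side")
for n,c in(("top",cloud(a)),("side",cloud(b))):
    m=reg(c,.49,.68,.05,.25,.125,.15); q=c[m]; print(n,"bar",len(q),rect(q) if len(q) else 0)
    m=reg(c,.53,.64,-.05,.25,.03,.05); q=c[m]; print(n,"box",len(q),rect(q) if len(q) else 0)
cv2.imwrite("pics/s1.png",np.hstack([cv2.resize(a["image"][130:280,150:350],(400,300),interpolation=2),cv2.resize(b["image"][80:230,200:400],(400,300),interpolation=2)])[...,::-1])
```

```text
{'t': 6.6, 'tcp_pos': array([0.58456844, 0.01875201, 0.0323775 ]), 'finger_gap': 0.9958046112243967, 'gripper_force': 0.0}
top bar 145 ([array([580.4, 140.8]), array([141.4,  14.3]), np.float64(0.0)], [[510.0, 148.0], [510.0, 134.0], [651.0, 134.0], [651.0, 148.0]])
top box 20 ([array([584.8, 123.6]), array([53.9, 88.3]), np.float64(15.3)], [[547.0, 159.0], [570.0, 74.0], [622.0, 88.0], [599.0, 173.0]])
side bar 80 ([array([552.6, 137.4]), array([20.5, 80.6]), np.float64(87.9)], [[512.0, 129.0], [592.0, 126.0], [593.0, 146.0], [513.0, 149.0]])
side box 118 ([array([588.6,  84.8]), array([ 48.4, 159.4]), np.float64(8.9)], [[552.0, 160.0], [577.0, 2.0], [625.0, 10.0], [600.0, 167.0]])
```

View pics/s1.png

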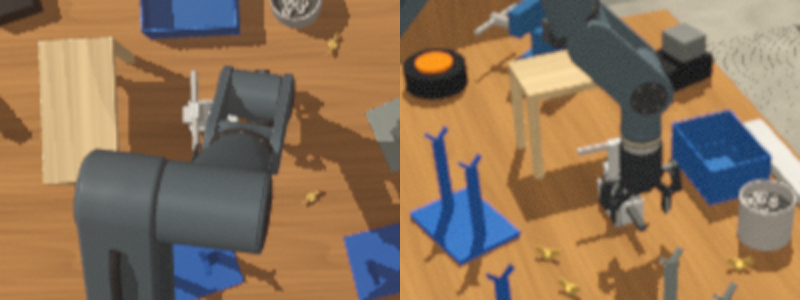

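The image shows the trough standing clear of the shelf at about (0.582, 0.141), with the open fingers around the handle. I'll raise the tool and go above the strap.

Request:
{"name": "drive_tool", "arguments": {
  "plan": [
    [0, 0, -0.02, 0, 0, 0, 1],
    [0, 0, -0.035, 0, 0, 0, 1],
    [0, 0, -0.035, 0, 0, 0, 1],
    [0, 0, -0.035, 0, 0, 0, 1],
    [0, 0, -0.035, 0, 0, 0, 1],
    [0, 0, -0.035, 0, 0, 0, 1],
    [0, 0, -0.035, 0, 0, 0, 1],
    [0, 0, -0.02, 0, 0, 0, 1],
    [0, 0, 0, 0, 0, 0, 1],
    [0, 0, 0, 0, 0, 0, 1]
  ]
}}

```text
t: 7.7
tcp_pos: [0.5841, 0.0188, 0.2821]
tool_rot: [0.706, 0.708, -0.0, -0.0]
force: [-0.7, -0.2, -0.4]
finger_gap: 1.005
gripper_force: 0.0
```

Request:
{"name": "drive_tool", "arguments": {
  "plan": [
    [0, 0, 0, 0, 0, -8.2, 1],
    [0, 0, 0, 0, 0, -8.2, 1],
    [0, 0, 0, 0, 0, -8.2, 1],
    [0, 0, 0, 0, 0, -8.2, 1],
    [0, 0, 0, 0, 0, -8.2, 1],
    [0, 0, 0, 0, 0, -8.2, 1],
    [0, 0, 0, 0, 0, -8.2, 1],
    [0, 0, 0, 0, 0, -8.2, 1],
    [0, 0, 0, 0, 0, -8.2, 1],
    [0, 0, 0, 0, 0, -8.2, 1]
  ]
}}

```text
t: 8.7
tcp_pos: [0.5832, 0.0189, 0.2797]
tool_rot: [0.065, 0.998, 0.0, -0.003]
force: [0.1, 0.3, 0.3]
finger_gap: 0.999
gripper_force: 0.0
```

Request:
{"name": "drive_tool", "arguments": {
  "plan": [
    [0, 0, 0, 0, 0, -8.2, 1],
    [0, 0.03, 0, 0, 0, 0, 1],
    [0, 0.03, 0, 0, 0, 0, 1],
    [0, 0.03, 0, 0, 0, 0, 1],
    [0, 0.03, 0, 0, 0, 0, 1],
    [0, 0, 0, 0, 0, 0, 1],
    [0, 0, 0, 0, 0, 0, 1],
    [0, 0, 0, 0, 0, 0, 1]
  ]
}}

```text
t: 9.5
tcp_pos: [0.5831, 0.1379, 0.2811]
tool_rot: [-0.003, 1.0, -0.0, -0.001]
force: [0.0, -0.5, 0.2]
finger_gap: 1.0
gripper_force: 0.0
```

Run:
```python
from h import *
s=manip.sense(); print(s["t"],s["tcp_pos"],R.from_quat(s["tool_rot"]).as_matrix().round(3).tolist())
w=manip.snapshot("wrist"); f=200/np.tan(np.radians(w["fov_y"])/2); M=np.array(w["mount"])
T=np.eye(4);T[:3,:3]=R.from_quat(s["tool_rot"]).as_matrix();T[:3,3]=s["tcp_pos"]
v,u=np.mgrid[:400,:640]; dx,dy=u-w["cx"],v-w["cy"]; r=np.hypot(dx,dy)+1e-9; th=r/f
ray=np.stack([np.sin(th)*dx/r,-np.sin(th)*dy/r,-np.cos(th)],-1)
z=w["z_map"]; P=ray*(z/np.cos(th))[...,None]; P=np.concatenate([P,np.ones((400,640,1))],-1)@(T@M).T; P=P[...,:3]; P[(z==0)|(th>1.3)]=np.nan
np.savez("w.npz",i=w["image"],c=P)
m=reg(P,.45,.7,.08,.2,.125,.16); q=P[m]; print("bar",len(q),rect(q),np.median(q[:,2]))
x=q[np.abs(q[:,1]-np.median(q[:,1]))<.012]; print(x[:,0].min(),x[:,0].max(),"fit",np.polyfit(q[:,0],q[:,1],1))
m=reg(P,.5,.66,-.01,.25,.034,.06); q=P[m]; print("box",len(q),rect(q))
a=cloud(snap("top"))
m=reg(a,.49,.68,.08,.22,.125,.15); q=a[m]; print("top",len(q),rect(q))
cv2.imwrite("pics/w1.png",w["image"][...,::-1])
```

```text
9.5 [0.5831442  0.13787434 0.28107204] [[-1.0, -0.007, -0.003], [-0.007, 1.0, -0.001], [0.003, -0.001, -1.0]]
bar 1787 ([array([584.2, 141.6]), array([143.4,  13.8]), np.float64(0.4)], [[512.0, 148.0], [513.0, 134.0], [656.0, 135.0], [656.0, 149.0]]) 0.14040624249380607
0.5124499401965457 0.6558857082282802 fit [0.00939821 0.13570084]
box 1272 ([array([584. ,  88.2]), array([ 56.2, 161.7]), np.float64(0.1)], [[556.0, 169.0], [556.0, 7.0], [612.0, 7.0], [612.0, 169.0]])
top 0 ([array([0., 0.]), array([0., 0.]), np.float64(0.0)], [[0.0, 0.0], [0.0, 0.0], [0.0, 0.0], [0.0, 0.0]])
```

View pics/w1.png

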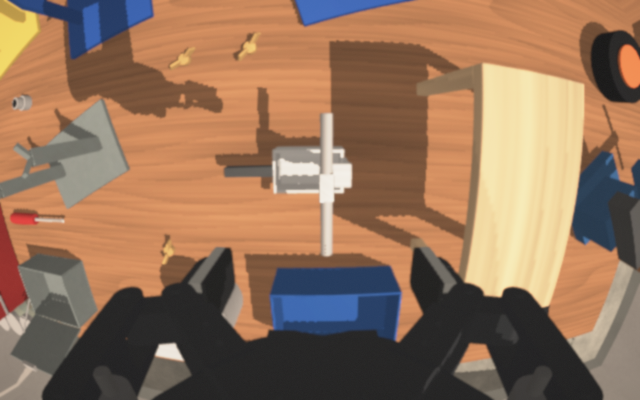

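The wrist view shows the T-bar, px (326,185), centred between the open fingers, with the box upright. World position is (0.584, 0.1415).

Request:
{"name": "drive_tool", "arguments": {
  "plan": [
    [-0.001, 0.0035, 0.02, 0, 0, 0, 1],
    [0, 0, 0.03, 0, 0, 0, 1],
    [0, 0, 0.03, 0, 0, 0, 1],
    [0, 0, 0.03, 0, 0, 0, 1],
    [0, 0, 0.025, 0, 0, 0, 1],
    [0, 0, 0.02, 0, 0, 0, 1],
    [0, 0, 0, 0, 0, 0, 1],
    [0, 0, 0, 0, 0, 0, 1]
  ]
}}

```text
t: 10.4
tcp_pos: [0.585, 0.1415, 0.1275]
tool_rot: [-0.003, 1.0, -0.0, -0.0]
force: [0.2, 0.5, 0.1]
finger_gap: 1.001
gripper_force: 0.0
```

Request:
{"name": "drive_tool", "arguments": {
  "plan": [
    [0, 0, 0, 0, 0, 0, -1],
    [0, 0, 0, 0, 0, 0, -1],
    [0, 0, 0, 0, 0, 0, -1],
    [0, 0, 0, 0, 0, 0, -1],
    [0, 0, 0, 0, 0, 0, -1],
    [0, 0, 0, 0, 0, 0, -1],
    [0, 0, 0, 0, 0, 0, -1],
    [0, 0, 0, 0, 0, 0, -1],
    [0, 0, 0, 0, 0, 0, -1]
  ],
  "newtons": 80
}}

```text
t: 11.3
tcp_pos: [0.585, 0.142, 0.1281]
tool_rot: [-0.004, 1.0, -0.0, 0.0]
force: [-1.7, -1.2, 5.7]
finger_gap: 0.126
gripper_force: 78.4
```

Request:
{"name": "drive_tool", "arguments": {
  "plan": [
    [0, 0, -0.008, 0, 0, 0, -1],
    [0, 0, -0.016, 0, 0, 0, -1],
    [0, 0, -0.02, 0, 0, 0, -1],
    [0, 0, -0.02, 0, 0, 0, -1],
    [0, 0, -0.02, 0, 0, 0, -1],
    [0, 0, -0.02, 0, 0, 0, -1],
    [0, 0, -0.016, 0, 0, 0, -1],
    [0, 0, -0.01, 0, 0, 0, -1],
    [0, 0, 0, 0, 0, 0, -1]
  ]
}}

```text
t: 12.2
tcp_pos: [0.5852, 0.1425, 0.2584]
tool_rot: [-0.004, 1.0, 0.0, 0.001]
force: [1.0, 0.2, -3.6]
finger_gap: 0.121
gripper_force: 78.4
```

Request:
{"name": "drive_tool", "arguments": {
  "plan": [
    [0, -0.008, 0, 0, 0, 0, -1],
    [0, -0.016, 0, 0, 0, 0, -1],
    [0, -0.02, 0, 0, 0, 0, -1],
    [0, -0.02, 0, 0, 0, 0, -1],
    [0, -0.02, 0, 0, 0, 0, -1],
    [0, -0.02, 0, 0, 0, 0, -1],
    [0, -0.02, 0, 0, 0, 0, -1],
    [0, -0.016, 0, 0, 0, 0, -1],
    [0, -0.01, 0, 0, 0, 0, -1],
    [0, 0, 0, 0, 0, 0, -1]
  ]
}}

```text
t: 13.2
tcp_pos: [0.5856, -0.0096, 0.257]
tool_rot: [-0.002, 1.0, -0.0, -0.0]
force: [0.2, 0.2, -4.0]
finger_gap: 0.125
gripper_force: 78.5
```

Request:
{"name": "drive_tool", "arguments": {
  "plan": [
    [0, 0, 0, 0, 0, 4.5, -1],
    [0, 0, 0, 0, 0, 8, -1],
    [0, 0, 0, 0, 0, 8, -1],
    [0, 0, 0, 0, 0, 8, -1],
    [0, 0, 0, 0, 0, 8, -1],
    [0, 0, 0, 0, 0, 8, -1],
    [0, 0, 0, 0, 0, 8, -1],
    [0, 0, 0, 0, 0, 8, -1],
    [0, 0, 0, 0, 0, 5, -1],
    [0, 0, 0, 0, 0, 3, -1]
  ]
}}

```text
t: 14.2
tcp_pos: [0.5856, -0.0067, 0.2573]
tool_rot: [0.561, 0.828, 0.0, -0.0]
force: [0.1, -0.8, -3.7]
finger_gap: 0.131
gripper_force: 78.5
```

Run:
```python
from h import *
s=manip.sense(); m=R.from_quat(s["tool_rot"]).as_matrix(); print(s["t"],s["tcp_pos"],s["finger_gap"],np.degrees(np.arctan2(m[1,1],m[0,1])),m[:,2])
d=np.array([.555,-.282,s["tcp_pos"][2]])-s["tcp_pos"]; print(m.T@d)
```

```text
14.2 [ 0.58563434 -0.00673722  0.257299  ] 0.1308970250930965 21.8151673796258 [-1.71041589e-04  6.43336495e-04 -9.99999778e-01]
[-2.44166323e-01 -1.30731935e-01 -1.71846846e-04]
```

Request:
{"name": "drive_tool", "arguments": {
  "plan": [
    [0, 0, -0.01, 0, 0, 0, -1],
    [0, 0, -0.02, 0, 0, 0, -1],
    [0, 0, -0.02, 0, 0, 0, -1],
    [0, 0, -0.02, 0, 0, 0, -1],
    [0, 0, -0.02, 0, 0, 0, -1],
    [0, 0, -0.01, 0, 0, 0, -1],
    [0, 0, 0, 0, 0, 0, -1]
  ]
}}

```text
t: 14.9
tcp_pos: [0.5867, -0.0076, 0.3596]
tool_rot: [0.559, 0.829, 0.001, 0.002]
force: [0.1, -0.2, -3.1]
finger_gap: 0.124
gripper_force: 78.5
```

Request:
{"name": "drive_tool", "arguments": {
  "plan": [
    [-0.01, -0.005, 0, 0, 0, 0, -1],
    [-0.018, -0.01, 0, 0, 0, 0, -1],
    [-0.022, -0.012, 0, 0, 0, 0, -1],
    [-0.022, -0.012, 0, 0, 0, 0, -1],
    [-0.022, -0.012, 0, 0, 0, 0, -1],
    [-0.022, -0.012, 0, 0, 0, 0, -1],
    [-0.022, -0.012, 0, 0, 0, 0, -1],
    [-0.022, -0.012, 0, 0, 0, 0, -1],
    [-0.022, -0.012, 0, 0, 0, 0, -1],
    [-0.022, -0.012, 0, 0, 0, 0, -1]
  ]
}}

```text
t: 15.9
tcp_pos: [0.5576, -0.2398, 0.3555]
tool_rot: [0.56, 0.829, -0.0, -0.002]
force: [0.4, -0.4, -2.8]
finger_gap: 0.128
gripper_force: 78.5
```

Request:
{"name": "drive_tool", "arguments": {
  "plan": [
    [-0.02, -0.01, 0, 0, 0, 0, -1],
    [-0.014, -0.007, 0, 0, 0, 0, -1],
    [-0.006, -0.003, 0, 0, 0, 0, -1],
    [0, 0, 0, 0, 0, 0, -1],
    [0, 0, 0, 0, 0, 0, -1],
    [0, 0, 0, 0, 0, 0, -1]
  ]
}}

```text
t: 16.5
tcp_pos: [0.5554, -0.2819, 0.3574]
tool_rot: [0.559, 0.829, 0.0, -0.0]
force: [0.2, -0.1, -2.7]
finger_gap: 0.127
gripper_force: 78.5
```

```bash
cat > look.py <<'E'
from h import *
import sys
def wrist():
    s=manip.sense(); w=manip.snapshot("wrist"); f=200/np.tan(np.radians(w["fov_y"])/2)
    T=np.eye(4);T[:3,:3]=R.from_quat(s["tool_rot"]).as_matrix();T[:3,3]=s["tcp_pos"]
    v,u=np.mgrid[:400,:640]; dx,dy=u-w["cx"],v-w["cy"]; r=np.hypot(dx,dy)+1e-9; th=r/f
    z=w["z_map"]; d=z/np.cos(th)
    P=np.stack([np.sin(th)*dx/r*d,-np.sin(th)*dy/r*d,-z,np.ones_like(z)],-1)@(T@np.array(w["mount"])).T
    P=P[...,:3]; P[(z==0)|(th>1.3)]=np.nan
    return s,w["image"],P
if __name__=="__main__":
    s,i,P=wrist(); m=R.from_quat(s["tool_rot"]).as_matrix(); t=s["tcp_pos"]
    print(s["t"],t.round(4),np.degrees(np.arctan2(m[1,1],m[0,1])),s["force"].round(1))
    a=snap("top");b=snap("side")
    for n,c in(("wrist",P),("top",cloud(a)),("side",cloud(b))):
        q=c[reg(c,.42,.7,-.42,-.12,.155,.2)]
        # posts only
        loc=(q[:,:2]-[.555,-.282])@np.array([[np.cos(np.radians(21.9)),-np.sin(np.radians(21.9))],[np.sin(np.radians(21.9)),np.cos(np.radians(21.9))]])
        for sg in(-1,1):
            k=(abs(loc[:,1]-sg*.055)<.012)&(abs(loc[:,0])<.03); print(n,"post",sg,k.sum(),(loc[k].min(0).round(4),loc[k].max(0).round(4),q[k][:,2].max().round(4)) if k.sum() else "")
        q=c[reg(c,.42,.7,-.42,-.12,t[2]-.003,t[2]+.02)]
        loc=(q[:,:2]-[.555,-.282])@np.array([[np.cos(np.radians(21.9)),-np.sin(np.radians(21.9))],[np.sin(np.radians(21.9)),np.cos(np.radians(21.9))]])
        k=(abs(loc[:,0])<.02)&(abs(loc[:,1])>.03)&(abs(loc[:,1])<.1)
        if k.sum(): l=loc[k]; print(n,"bar",k.sum(),l.min(0).round(4),l.max(0).round(4),np.polyfit(l[:,1],l[:,0],1).round(4),q[k][:,2].max())
    np.savez("v.npz",w=i,s=b["image"],t=a["image"])
    cv2.imwrite("pics/%s.png"%sys.argv[1],np.hstack([cv2.resize(i,(480,300)),cv2.resize(b["image"][170:310,270:420],(320,300),interpolation=2)])[...,::-1])
E
python3 look.py v1
```

```text
16.5 [ 0.5554 -0.2819  0.3574] 21.983379522760508 [ 0.2 -0.1 -2.7]
wrist post -1 0 
wrist post 1 172 (array([-0.0197,  0.0504]), array([0.0244, 0.0611]), np.float64(0.1861))
wrist bar 3061 [-0.0048 -0.0521] [0.0074 0.0731] [-0.0005  0.0013] 0.3721037998896435
top post -1 0 
top post 1 14 (array([-0.0226,  0.0526]), array([0.0215, 0.0624]), np.float64(0.1915))
top bar 27 [-0.0076  0.0315] [0.0031 0.0585] [-0.1833  0.0048] 0.3754267504921427
side post -1 75 (array([-0.0202, -0.0624]), array([ 0.0237, -0.048 ]), np.float64(0.1887))
side post 1 2 (array([-0.0116,  0.0503]), array([-0.0111,  0.0541]), np.float64(0.1603))
side bar 116 [-0.0094 -0.0728] [0.0041 0.0732] [-0.0055 -0.0027] 0.37388810248357063
```

View pics/v1.png

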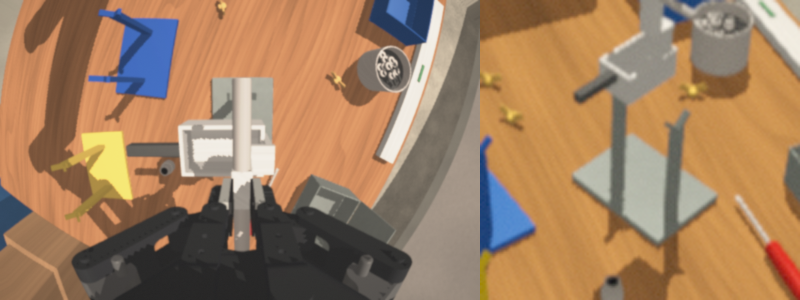

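The bar is centred over the stand to within about 2 mm, with the box above and between the posts. Now I'll lower it.

Request:
{"name": "drive_tool", "arguments": {
  "plan": [
    [0, 0.001, 0.01, 0, 0, 0, -1],
    [0, 0, 0.02, 0, 0, 0, -1],
    [0, 0, 0.02, 0, 0, 0, -1],
    [0, 0, 0.02, 0, 0, 0, -1],
    [0, 0, 0.02, 0, 0, 0, -1],
    [0, 0, 0.02, 0, 0, 0, -1],
    [0, 0, 0.02, 0, 0, 0, -1],
    [0, 0, 0.015, 0, 0, 0, -1],
    [0, 0, 0.01, 0, 0, 0, -1],
    [0, 0, 0, 0, 0, 0, -1]
  ]
}}

```text
t: 17.65
tcp_pos: [0.5553, -0.2818, 0.2004]
tool_rot: [0.56, 0.829, 0.0, -0.002]
force: [-0.6, -0.2, -2.4]
finger_gap: 0.121
gripper_force: 78.5
```

Request:
{"name": "drive_tool", "arguments": {
  "plan": [
    [0, 0, 0.005, 0, 0, 0, -1],
    [0, 0, 0.005, 0, 0, 0, -1],
    [0, 0, 0, 0, 0, 0, -1],
    [0, 0, 0, 0, 0, 0, -1]
  ]
}}

```text
t: 18.05
tcp_pos: [0.5563, -0.2828, 0.1927]
tool_rot: [0.56, 0.829, -0.0, 0.0]
force: [0.0, -0.4, -3.2]
finger_gap: 0.128
gripper_force: 78.5
```

```bash
python3 look.py v2
```

```text
18.05 [ 0.5563 -0.2828  0.1927] 21.908964628618318 [ 0.  -0.4 -3.2]
wrist post -1 77 (array([-0.0092, -0.0597]), array([ 0.0131, -0.0483]), np.float64(0.1998))
wrist post 1 1164 (array([-0.0192,  0.0454]), array([0.0258, 0.0664]), np.float64(0.2))
wrist bar 3028 [-0.0042 -0.0531] [0.008  0.0719] [0.0006 0.0019] 0.2074007973157059
top post -1 0 
top post 1 2 (array([-0.0069,  0.0497]), array([0.0215, 0.0583]), np.float64(0.1983))
top bar 20 [-0.0069  0.0303] [0.0031 0.0533] [-0.1476  0.0036] 0.2125468722984536
side post -1 61 (array([-0.0217, -0.0661]), array([ 0.0147, -0.0434]), np.float64(0.1994))
side post 1 59 (array([-0.0211,  0.0454]), array([0.0128, 0.063 ]), np.float64(0.1979))
side bar 103 [-0.0093 -0.0744] [0.0055 0.0705] [-0.0074 -0.0021] 0.20943994240043495
```

View pics/v2.png

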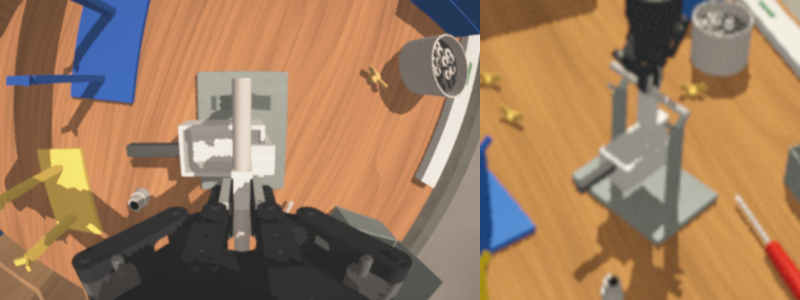

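The view shows the bar over both notches and the box between the posts. I'll keep lowering slowly while watching the force.

Request:
{"name": "drive_tool", "arguments": {
  "plan": [
    [0, 0, 0.003, 0, 0, 0, -1],
    [0, 0, 0.003, 0, 0, 0, -1],
    [0, 0, 0.003, 0, 0, 0, -1],
    [0, 0, 0.003, 0, 0, 0, -1],
    [0, 0, 0.002, 0, 0, 0, -1],
    [0, 0, 0.002, 0, 0, 0, -1],
    [0, 0, 0.002, 0, 0, 0, -1],
    [0, 0, 0.002, 0, 0, 0, -1],
    [0, 0, 0, 0, 0, 0, -1]
  ]
}}

```text
t: 19.1
tcp_pos: [0.556, -0.2826, 0.1721]
tool_rot: [0.56, 0.829, 0.0, -0.0]
force: [0.4, 0.2, -4.3]
finger_gap: 0.126
gripper_force: 78.4
```

Request:
{"name": "drive_tool", "arguments": {
  "plan": [
    [0, 0, 0.001, 0, 0, 0, -1],
    [0, 0, 0.001, 0, 0, 0, -1],
    [0, 0, 0.001, 0, 0, 0, -1],
    [0, 0, 0, 0, 0, 0, -1]
  ]
}}

```text
t: 19.5
tcp_pos: [0.5563, -0.2827, 0.1694]
tool_rot: [0.56, 0.829, 0.0, 0.0]
force: [-0.2, 0.1, -2.9]
finger_gap: 0.125
gripper_force: 78.5
```

Request:
{"name": "drive_tool", "arguments": {
  "plan": [
    [0, 0, 0.001, 0, 0, 0, -1],
    [0, 0, 0, 0, 0, 0, -1],
    [0, 0, 0, 0, 0, 0, -1]
  ]
}}

```text
t: 19.8
tcp_pos: [0.5567, -0.2828, 0.1689]
tool_rot: [0.56, 0.829, 0.0, 0.001]
force: [0.7, 1.1, -0.9]
finger_gap: 0.123
gripper_force: 78.8
```

Contact is beginning: the carried weight fell from 3.5 to 0.9 N. I'll press slightly further.

Request:
{"name": "drive_tool", "arguments": {
  "plan": [
    [0, 0, 0.001, 0, 0, 0, -1],
    [0, 0, 0, 0, 0, 0, -1],
    [0, 0, 0, 0, 0, 0, -1],
    [0, 0, 0, 0, 0, 0, -1]
  ]
}}

```text
t: 20.2
tcp_pos: [0.5571, -0.2828, 0.1684]
tool_rot: [0.56, 0.829, 0.0, 0.001]
force: [2.1, 1.9, 5.3]
finger_gap: 0.127
gripper_force: 79.5
```

Request:
{"name": "drive_tool", "arguments": {
  "plan": [
    [0, 0, 0.001, 0, 0, 0, -1],
    [0, 0, 0, 0, 0, 0, -1],
    [0, 0, 0, 0, 0, 0, -1],
    [0, 0, 0, 0, 0, 0, -1]
  ]
}}

```text
t: 20.6
tcp_pos: [0.5575, -0.2828, 0.168]
tool_rot: [0.56, 0.829, 0.0, 0.002]
force: [2.8, 2.6, 7.3]
finger_gap: 0.126
gripper_force: 79.9
```

Request:
{"name": "drive_tool", "arguments": {
  "plan": [
    [0, 0.001, 0, 0, 0, 0, -1],
    [0, 0.001, 0, 0, 0, 0, -1],
    [0, 0, 0, 0, 0, 0, -1],
    [0, 0, 0, 0, 0, 0, -1]
  ]
}}

```text
t: 21.0
tcp_pos: [0.5577, -0.2828, 0.1679]
tool_rot: [0.56, 0.829, -0.001, 0.0]
force: [-0.4, 1.2, 9.0]
finger_gap: 0.121
gripper_force: 80.0
```

```bash
python3 look.py v3; python3 -c "
import numpy as np,cv2
d=np.load('v.npz');cv2.imwrite('pics/v3b.png',cv2.resize(d['s'][190:290,300:400],(600,600),interpolation=2)[...,::-1])"
```

```text
21.0 [ 0.5577 -0.2828  0.1679] 21.94792785526844 [-0.4  1.2  9. ]
wrist post -1 537 (array([-0.0076, -0.0562]), array([ 0.0138, -0.0431]), np.float64(0.1823))
wrist post 1 3114 (array([-0.0197,  0.0431]), array([0.0258, 0.0668]), np.float64(0.1866))
wrist bar 4654 [-0.0197 -0.0562] [0.02   0.0714] [-0.0173  0.0025] 0.18660251887249468
top post -1 0 
top post 1 4 (array([-0.0033,  0.0444]), array([0.0013, 0.0489]), np.float64(0.1861))
top bar 19 [-0.0059  0.0303] [0.0055 0.0489] [-0.0416  0.0011] 0.18613480058780363
side post -1 86 (array([-0.019 , -0.0662]), array([ 0.0239, -0.0443]), np.float64(0.1874))
side post 1 58 (array([-0.0203,  0.0461]), array([0.0078, 0.066 ]), np.float64(0.1885))
side bar 145 [-0.0192 -0.0763] [0.0194 0.0717] [-0.037  -0.0017] 0.18736326233268985
```

View pics/v3b.png

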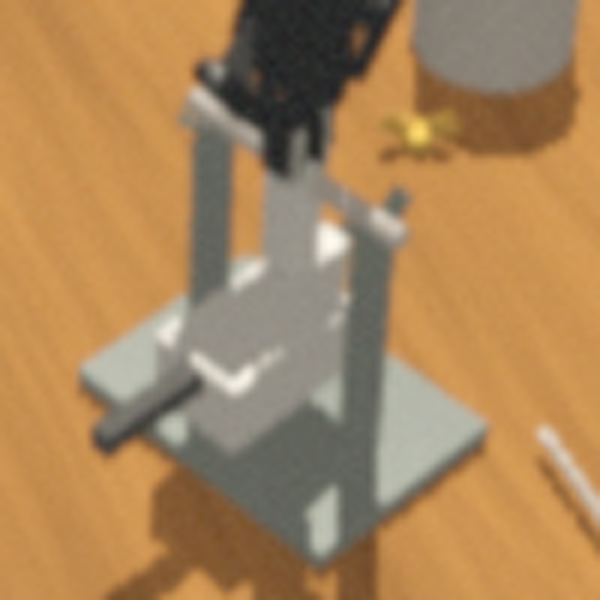

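The bar is seated in both notches while still held, with about 12 N on the stand. I'll release gradually so the trough tips slowly.

Request:
{"name": "drive_tool", "arguments": {
  "plan": [
    [0, 0, -0.001, 0, 0, 0, -1],
    [0, 0, 0, 0, 0, 0, -1],
    [0, 0, 0, 0, 0, 0, -1],
    [0, 0, 0, 0, 0, 0, -0.7],
    [0, 0, 0, 0, 0, 0, -0.66],
    [0, 0, 0, 0, 0, 0, -0.62],
    [0, 0, 0, 0, 0, 0, -0.58],
    [0, 0, 0, 0, 0, 0, -0.54],
    [0, 0, 0, 0, 0, 0, -0.5],
    [0, 0, 0, 0, 0, 0, -0.46]
  ],
  "newtons": 20
}}

```text
t: 22.15
tcp_pos: [0.5581, -0.2818, 0.1673]
tool_rot: [0.56, 0.829, 0.0, -0.0]
force: [-0.3, 0.7, -0.8]
finger_gap: 0.27
gripper_force: 0.0
```

Request:
{"name": "drive_tool", "arguments": {
  "plan": [
    [0, 0, 0, 0, 0, 0, -0.4],
    [0, 0, 0, 0, 0, 0, -0.3],
    [0, 0, 0, 0, 0, 0, -0.2],
    [0, 0, 0, 0, 0, 0, 0],
    [0, 0, 0, 0, 0, 0, 0.3],
    [0, 0, 0, 0, 0, 0, 0.6],
    [0, 0, 0, 0, 0, 0, 1],
    [0, 0, 0, 0, 0, 0, 1],
    [0, 0, 0, 0, 0, 0, 1],
    [0, 0, 0, 0, 0, 0, 1]
  ]
}}

```text
t: 23.15
tcp_pos: [0.5581, -0.2819, 0.1674]
tool_rot: [0.56, 0.829, 0.0, 0.0]
force: [-0.3, -0.2, 0.1]
finger_gap: 0.996
gripper_force: 0.0
```

Request:
{"name": "drive_tool", "arguments": {
  "plan": [
    [0, 0, -0.01, 0, 0, 0, 1],
    [0, 0, -0.02, 0, 0, 0, 1],
    [0, 0, -0.03, 0, 0, 0, 1],
    [0, 0, -0.03, 0, 0, 0, 1],
    [0, 0, -0.03, 0, 0, 0, 1],
    [0, 0, -0.03, 0, 0, 0, 1],
    [0, 0, -0.01, 0, 0, 0, 1],
    [0, 0, 0, 0, 0, 0, 1],
    [0, 0, 0, 0, 0, 0, 1]
  ]
}}

```text
t: 24.05
tcp_pos: [0.5574, -0.2814, 0.3262]
tool_rot: [0.56, 0.829, 0.0, -0.001]
force: [0.7, -0.2, -0.3]
finger_gap: 1.0
gripper_force: 0.0
```

```bash
python3 look.py v4; sleep 0; python3 look.py v5
```

```text
24.05 [ 0.5574 -0.2814  0.3262] 21.909134876474095 [ 0.7 -0.2 -0.3]
wrist post -1 626 (array([-0.0187, -0.067 ]), array([ 0.025 , -0.0431]), np.float64(0.1856))
wrist post 1 696 (array([-0.0196,  0.043 ]), array([0.0261, 0.0661]), np.float64(0.1865))
top post -1 0 
top post 1 10 (array([-0.0226,  0.0516]), array([0.0213, 0.0601]), np.float64(0.1849))
side post -1 84 (array([-0.022, -0.066]), array([ 0.0217, -0.0437]), np.float64(0.1867))
side post 1 79 (array([-0.0202,  0.0441]), array([0.0215, 0.0646]), np.float64(0.1879))
24.2 [ 0.5572 -0.2813  0.3253] 21.90722270282759 [-0.5 -0.4  0.2]
wrist post -1 632 (array([-0.0189, -0.0669]), array([ 0.0245, -0.0431]), np.float64(0.1859))
wrist post 1 692 (array([-0.0197,  0.0433]), array([0.0258, 0.0665]), np.float64(0.1871))
top post -1 0 
top post 1 9 (array([-0.0194,  0.0521]), array([0.0209, 0.0598]), np.float64(0.1936))
side post -1 84 (array([-0.0207, -0.0669]), array([ 0.024 , -0.0441]), np.float64(0.1851))
side post 1 77 (array([-0.0215,  0.0448]), array([0.0226, 0.0659]), np.float64(0.186))
```

View pics/v5.png

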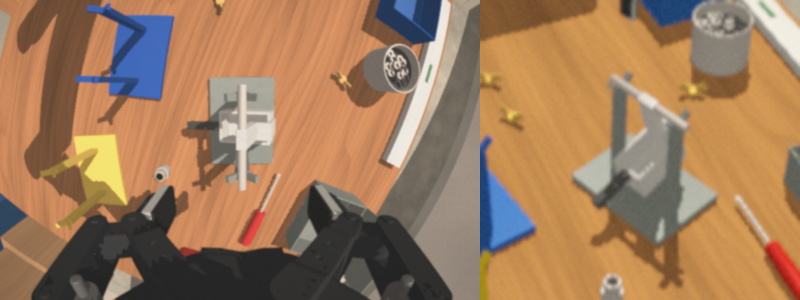

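It hangs by its bar in both notches. I'll wait for the swing to die out and check that it's still.

Request:
{"name": "drive_tool", "arguments": {
  "plan": [
    [0, 0, 0, 0, 0, 0, 1],
    [0, 0, 0, 0, 0, 0, 1],
    [0, 0, 0, 0, 0, 0, 1],
    [0, 0, 0, 0, 0, 0, 1],
    [0, 0, 0, 0, 0, 0, 1],
    [0, 0, 0, 0, 0, 0, 1],
    [0, 0, 0, 0, 0, 0, 1],
    [0, 0, 0, 0, 0, 0, 1],
    [0, 0, 0, 0, 0, 0, 1],
    [0, 0, 0, 0, 0, 0, 1]
  ]
}}

```text
t: 25.35
tcp_pos: [0.5581, -0.2819, 0.3274]
tool_rot: [0.56, 0.829, -0.0, 0.0]
force: [-0.1, -0.1, 0.8]
finger_gap: 0.997
gripper_force: 0.0
```

Request:
{"name": "drive_tool", "arguments": {
  "plan": [
    [0, 0, 0, 0, 0, 0, 1],
    [0, 0, 0, 0, 0, 0, 1],
    [0, 0, 0, 0, 0, 0, 1],
    [0, 0, 0, 0, 0, 0, 1],
    [0, 0, 0, 0, 0, 0, 1],
    [0, 0, 0, 0, 0, 0, 1],
    [0, 0, 0, 0, 0, 0, 1],
    [0, 0, 0, 0, 0, 0, 1],
    [0, 0, 0, 0, 0, 0, 1],
    [0, 0, 0, 0, 0, 0, 1]
  ]
}}

```text
t: 26.35
tcp_pos: [0.5581, -0.2819, 0.3274]
tool_rot: [0.56, 0.829, 0.0, -0.0]
force: [0.1, 0.5, 0.3]
finger_gap: 1.0
gripper_force: 0.0
```

Run:
```python
from look import *
a=np.radians(21.9); Q=np.array([[np.cos(a),-np.sin(a)],[np.sin(a),np.cos(a)]])
for k in range(8):
    s,i,P=wrist(); q=P[reg(P,.4,.7,-.42,-.12,.02,.2)]; l=(q[:,:2]-[.555,-.282])@Q
    h=(abs(l[:,1])<.04)&(l[:,0]<-.03); b=(q[:,2]>.17)&(abs(l[:,0])<.012)
    t=(abs(l[:,1])<.02)&(abs(l[:,0])<.03)&(q[:,2]>.165)
    print(round(s["t"],2),"handle tip",l[h].min(0).round(4),q[h].mean(0).round(4),"bar y",l[b][:,1].min().round(4),l[b][:,1].max().round(4),"strap top",l[t].mean(0).round(4),q[t][:,2].max().round(4))
```

```text
26.35 handle tip [-0.1014 -0.0273] [ 0.5028 -0.302   0.063 ] bar y -0.0719 0.071 strap top [0.0037 0.0005] 0.1836
26.4 handle tip [-0.1015 -0.0278] [ 0.5029 -0.3021  0.063 ] bar y -0.072 0.0709 strap top [0.0038 0.0005] 0.1839
26.45 handle tip [-0.1015 -0.0276] [ 0.5029 -0.302   0.063 ] bar y -0.0719 0.071 strap top [0.0037 0.0006] 0.1845
26.5 handle tip [-0.1015 -0.0278] [ 0.5029 -0.3021  0.0629] bar y -0.0715 0.0709 strap top [0.0038 0.0005] 0.1842
26.55 handle tip [-0.1014 -0.0275] [ 0.503  -0.302   0.0629] bar y -0.0721 0.071 strap top [0.0037 0.0005] 0.1835
26.6 handle tip [-0.1018 -0.0278] [ 0.5029 -0.3021  0.063 ] bar y -0.0718 0.071 strap top [0.0037 0.0006] 0.184
26.65 handle tip [-0.1015 -0.0277] [ 0.5029 -0.3021  0.0629] bar y -0.0718 0.0709 strap top [0.0037 0.0005] 0.1841
26.7 handle tip [-0.1014 -0.0278] [ 0.5028 -0.302   0.0629] bar y -0.0719 0.0709 strap top [0.0037 0.0005] 0.1843
```

It's at rest and centred, so I'm handing it in.

```bash
python3 -c "
from station import manip
print(manip.sign_off())"
```

```text
the job is handed in; nothing more can be done
None
```

The trough hangs at rest by its T-bar in both notches of the grey stand, released and centred on the seat to about 2 mm; I handed the job in at about 27 s of the 72 s, and no verdict was shown.

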